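Seat the spool board and turn its catch

ROBOT

A 6-joint arm with a two-finger parallel gripper is mounted at the origin on the work surface. World frame = base frame: x ahead of the robot, y to its left, z up, the work surface at z = 0. Lengths are in m, angles in rad, forces in N, time in s.
With the tool pointing down it reaches from about 0.35 to 0.775 m from the base axis. Payload 5.5 kg.
Tool frame: the origin (TCP) lies between the finger pads; the fingertips stand 19 mm ahead of it and the grasp point (between the pads) is the TCP; z points along the fingers, x is the direction in which the jaws open and shut, and the axes are right-handed (so a half turn about z gives the same grasp; the last joint's range is limited). The gripper opens to 85 mm and grips with 20 to 120 N. Pads are 22 mm wide; open, the fingers measure 114 mm over their backs; the gripper's body (76 mm by 85 mm) begins 54 mm behind the grasp point. The pads swing forward as they close: fully open they stand 13 mm farther back than shut.
Start: joints at [-1.487, 0.313, 0.046, 1.304, 0, 1.431], TCP at [0.128, -0.561, 0.25] pointing down, gripper open.
Joint ranges: [-2.76, 2.76], [-0.86, 1.69], [-1.03, 1.26], [-2.2, 2.34], [-1.47, 1.5], [-3.14, 3.14]. Speed limits (rad/s): [2.57, 2.57, 3.14, 3.14, 3.14, 3.14].

INTERFACE

Orientations are given as a unit quaternion [w, x, y, z].
In Python, from workcell import env gives the robot as it stands. The module is installed in compiled form; this text tells all that it offers.
- The arm moves only by the tool carry_out, never from a script. Its argument "steps" is a list of rows, each a list of 7 numbers: the gripper command: -1 is shut, 1 is fully open, values between are in proportion, then the shift along the tool's x, y, z in m, then the turn, a rotation vector about the tool's x, y, z in rad. A call has 1 to 20 rows; each row shifts and turns the commanded pose from where the row before left it, along the tool's axes as they then stand; what a row does not reach is not made up. A row lasts 1/8 s, in which the tool goes at most 62.5 mm and 10.7 degrees, less where a joint would pass 70% of its speed; a pose out of reach is approached as far as the arm can. A call with a gripper value outside its range is refused whole. The fingers move at their own pace and stop on an object; "grip_force" is the grip in N (left out, the last holds). Time passes only in rows, so rows that do not move let the fingers close. It gives the time, the measured TCP pose, the force and the opening at its end, in the units of the state.
- env.get_state(): the state, without advancing time (a new reading comes with each control period).
- env.read_camera(name): name is "scene" or "top" or "wrist"; returns a dict with "color" (400x640x3 uint8, red, green, blue), "K" (3x3 intrinsics, pixels), "R" (3x3) and "t" (3): a world point X has camera coordinates R X + t. Camera axes: x right, y down, z forward; pixel columns grow to the right and rows downward; lengths in m; the calibration is good to about 2 mm. A picture is of the moment at which its call begins. There is no depth.
- env.hand_in(): hands the job in, once; it reports no verdict.
The state is a dict: "clock": time; "joint_pos": joint angles; "qvel": joint speeds; "tau": joint torques, N m; "tcp_pos": TCP position; "orientation": TCP orientation; "wrist_force": force on the tool from outside, world axes, zero at the start; "ft_torque": the same for the moment, N m; "finger_gap": finger opening in m.
Only numpy, scipy, OpenCV 4.12 (cv2) and the standard library are available. Lean on these libraries where they do the work, as an engineer would, in place of code of your own. Each camera call takes 0.05 s, during which the arm holds its last target. There are 200 camera calls.

TASK

With a fingertip, push the plywood spool board along the rails of its blue-sided stand, away from the open end, until it drops into the locating notches and lies flush between the side cheeks. Then push the red peg of the swivel catch round until the steel bar lies square across the top of the board, and move clear. Slide the board only, never lift or tip it, and leave the loose spool, the jar and the green tub where they are.

Things in the scene. Friction and masses are not known exactly. Their poses are not given: they have to be found in the camera images.
- stand: Fixed thread stand, 360 x 194 mm. Origin: centre of its underside, on the table. x = push direction, from the open end (-180 mm) to the closed end (+180), z up. Two aluminium rails, |y| 28 to 77 mm, tops at z = 40 mm; trench between them open down to z = 12. Blue cheeks at |y| 77 to 97, tops at z = 55. End stop face at x = +165, 30 mm beyond where the seated board's front edge lies.
- home (a point): Where the board's origin lies when seated: stand frame (60, 0, 34) mm, axes as the stand's.
- notch (a point): Middle of the stand between the two front notches, at rail top: stand frame (118, 0, 40) mm. The notches have yellow floors and upright walls, are 26 mm long and 6 mm deep: one in the inner lane of each rail (|y| 28 to 52) at x = +118, one in each outer lane (|y| 52 to 77) at x = +2.
- board: Loose plywood board, 150 x 150 x 12 mm, about 0.5 kg, lying along the stand between the cheeks (2 mm play each side), 90 to 145 mm short of home. Origin: its centre, at the underside of its feet; the plywood is z = 9 to 21 mm. Three thread spools, 42 mm across and 61 mm high, are fixed on it at x = +42, y = -48, 0, +48. Sliding takes 1 to 5 N. Sliding, its top is 61 mm above the table; seated, 55 mm.
- board_edge (a point): Middle of the board's trailing edge (half-way through the 12 mm), where it is pushed: board frame (-75, 0, 15) mm. Under the board four black feet, 20 x 12 mm, 9 high: front pair at x = +58, y = +-40 on the inner lanes, rear pair at x = -58, y = +-62 on the outer lanes, so that all four notches are met at once and only at home. Seated it has 3 mm play along the rails; the notch walls stop it.
- catch (a joint): Angle of the swivel catch, rad: 0 = the bar points along the cheek towards the open end (-x of the stand); negative = turned outwards, off the stand; positive = turned inwards; 1.57 = square across the board, pointing to the stand's +y; stop at 1.62. Starts between -0.7 and -0.15. Stays where it is left (stiff: about 1 N at the peg).
- catch_pivot (a point): Upright axis of the catch, on top of the stand's -y cheek: stand frame (15, -87, 55) mm. The steel bar is 14 mm wide, reaches 70 mm from the axis, and lies 57.5 to 67.5 mm above the table, so it passes over a seated board but not over an unseated one.
- catch_peg (a point): Middle (half-way up) of the red peg that stands on the catch bar, 62 mm from the axis; 14 mm diameter, from 67.5 to 95.5 mm above the table, this point at 81 mm.
- loose_spool: Bystander: loose green thread spool standing on the table beyond the closed end of the stand, 42 mm across, 70 mm high. Origin: centre of its underside.
- cream_jar: Bystander: amber jar with a dark lid, 60 mm across, 60 mm high, beyond the stand's -y side near its closed end. Origin: centre of its underside.
- rivet_tub: Bystander: open green plastic tub, 70 x 50 x 35 mm, beyond the stand's -y side near its open end. Origin: centre of its underside.
Not all that is in view belongs to the job. Of the things like the board, leave any that is turquoise; of the rest the larger one is meant.

How it is judged:
On the way, in this order (a step that is already met when the one before it is completed fails the run):
1. the board has been slid home and has dropped into its notches (x of board in the frame of home between -0.007 and 0.007 m and y of board in the frame of home between -0.006 and 0.006 m and z of board in the frame of home below 0.0025 m and angle between board's own z axis and vertical below 0.03 rad), for 0.2 s.
2. the catch is turned across the seated board (all of step 1 and value of joint catch above 1.25 rad), for 0.2 s.
At the end, for the whole second after the job is handed in: The board rests in all four notches (within 7 mm along and 6 mm across of home, no more than 2.5 mm above it, level within 0.03 rad), the catch stands at more than 1.25 rad, all is at rest, and the bystanders stand upright within 20 mm of where they were (all of step 2 and linear speed of board below 0.02 m/s and distance of each of loose_spool, cream_jar, rivet_tub from where it was at the start of the episode below 0.02 m and angle between each of loose_spool, cream_jar, rivet_tub's own z axis and vertical below 0.2 rad); the robot touches nothing.
It fails at once if the board is lifted off its rails (z of board in the frame of home above 0.018 m).
It fails at once if the board is tipped (angle between board's own z axis and vertical above 0.12 rad).
It fails at once if the loose spool is moved or tipped (distance of loose_spool from where it was at the start of the episode above 0.02 m or angle between loose_spool's own z axis and vertical above 0.3 rad).
It fails at once if the cream jar is moved or tipped (distance of cream_jar from where it was at the start of the episode above 0.02 m or angle between cream_jar's own z axis and vertical above 0.3 rad).
It fails at once if the rivet tub is moved or tipped (distance of rivet_tub from where it was at the start of the episode above 0.02 m or angle between rivet_tub's own z axis and vertical above 0.3 rad).
It also fails if it takes over 54 s, if anything falls off the work surface, if the arm or the gripper's body presses on something with over 40 N, if the wrist force passes 120 N, or if a joint passes its speed limit or range.

## Working session

There is one attempt and no reset: what is moved stays moved. The work goes in short steps, Python scripts to look and compute and a tool call to move; the robot and the scene stay as the last step left them, time stands still between calls to the robot, and variables do not carry over. Pictures are saved under pics/ and viewed, about 8 in all and at most 12, crops included, and the job is handed in when it is done.

Besides the shell and the picture viewer there is one more tool, called after "Request:" as a command line: name --pt "numbers of a row" for each row, then --argument value for the rest. carry_out: Moves the arm, as the interface text tells. Its arguments: {"type":"object","properties":{"steps":{"type":"array","items":{"type":"array","items":{"type":"number"}}},"grip_force":{"type":"number"}},"required":["steps"]}

```bash
mkdir -p pics; python3 - <<'E'
from workcell import env
import cv2,pickle
d={}
for n in("scene","top"):
    r=env.read_camera(n);d[n]=r
    cv2.imwrite(f"pics/{n}0.png",r["color"][:,:,::-1])
    print(n,r["K"].round(1).tolist(),r["R"].round(3).tolist(),r["t"].round(3).tolist())
pickle.dump(d,open("d0.pkl","wb"))
print(env.get_state())
E
```

```text
scene [[512.6, 0.0, 323.8], [0.0, 512.6, 207.4], [0.0, 0.0, 1.0]] [[0.396, 0.918, -0.012], [0.787, -0.346, -0.512], [-0.474, 0.193, -0.859]] [-0.295, -0.438, 1.614]
top [[476.3, 0.0, 322.5], [0.0, 476.3, 197.4], [0.0, 0.0, 1.0]] [[-0.004, -1.0, 0.002], [-0.996, 0.004, -0.086], [0.086, -0.002, -0.996]] [0.034, 0.598, 0.999]
{'clock': 0.1, 'joint_pos': array([-1.48660908e+00,  3.13944772e-01,  4.51108562e-02,  1.30361951e+00,
        1.32996493e-06,  1.43121850e+00]), 'qvel': array([-0.00046633, -0.00196959,  0.00343096, -0.00018786,  0.00045846,
        0.00035704]), 'tau': array([ 2.88323106e-03, -4.81722736e+01,  2.99245763e+01,  1.26497282e-02,
       -1.44358091e-04,  2.60057755e-05]), 'tcp_pos': array([ 0.12756133, -0.56023777,  0.24949442]), 'orientation': array([-6.02328367e-04,  7.81633404e-01, -6.23737553e-01, -5.68940648e-04]), 'wrist_force': array([0.31832455, 0.32010741, 0.41384957]), 'ft_torque': array([-0.00152169, -0.03009507,  0.00608953]), 'finger_gap': 0.08527089252936877}
```

View pics/top0.png

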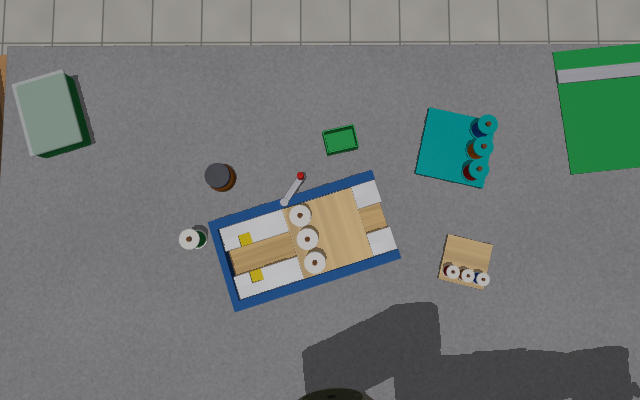

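View pics/scene0.png

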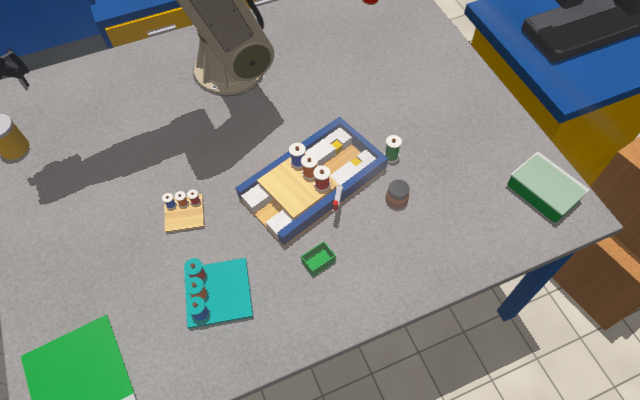

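The top view shows three things like the board: turquoise at about (455,148), a small plywood one at (466,262), and the larger plywood one on the blue stand at about (335,228). I choose the one on the stand. Its open end is at the right (385,215), and the red peg is at (300,176).

```bash
cat >h.py <<'E'
import numpy as np,cv2
def ray(c,uv,z):
    uv=np.atleast_2d(np.array(uv,float)); d=np.c_[uv,np.ones(len(uv))]@np.linalg.inv(c["K"]).T@c["R"]
    o=-c["R"].T@c["t"]; return o+d*((z-o[2])/d[:,2])[:,None]
def mask(c,lo,hi,box):
    h=cv2.cvtColor(c["color"],cv2.COLOR_RGB2HSV);m=cv2.inRange(h,lo,hi);k=np.zeros_like(m)
    x0,y0,x1,y1=box;k[y0:y1,x0:x1]=m[y0:y1,x0:x1];return k
def big(m): return max(cv2.findContours(m,cv2.RETR_EXTERNAL,cv2.CHAIN_APPROX_NONE)[0],key=cv2.contourArea)[:,0]
E
python3 - <<'E'
import pickle;from h import *
d=pickle.load(open("d0.pkl","rb"));T=d["top"]
def rect(c,box):
    m=mask(c,(100,120,40),(125,255,255),box)
    p=np.vstack([q[:,0] for q in cv2.findContours(m,cv2.RETR_EXTERNAL,cv2.CHAIN_APPROX_NONE)[0] if len(q)>40])
    w=ray(c,p+0.0,.055)[:,:2]
    return cv2.minAreaRect((w*1000).astype(np.float32))
r=rect(T,(195,160,410,320));print(r)
C=np.array(r[0])/1000
b=cv2.boxPoints(r);e=max([b[1]-b[0],b[2]-b[1]],key=np.linalg.norm);e/=np.linalg.norm(e)
if e[1]<0:e=-e
print("stand C",C,"yaw",np.degrees(np.arctan2(e[1],e[0])))
M=np.array([e,[-e[1],e[0]]])
loc=lambda p:((p[:,:2]-C)@M.T*1000).round(1)
red=big(mask(T,(0,150,90),(8,255,255),(285,165,312,190)));cen=red.mean(0)
print("peg",cen,ray(T,cen,.0955),loc(ray(T,cen,.0955)),np.ptp(red,0))
# yellow front notches
m=mask(T,(22,150,120),(32,255,255),(200,200,300,300))
n,_,s,c=cv2.connectedComponentsWithStats(m)
for i in range(1,n):
    if s[i,4]>20: print("notch",s[i,4],c[i],loc(ray(T,c[i],.034)))
# plywood colour along a line, stand y=-15..15 at board top .061
import math
for ys in(-50,0,50):
  row=[]
  for xs in range(-180,60,4):
    X=np.r_[C+M.T@np.array([xs,ys])/1000,.061];q=T["K"]@(T["R"]@X+T["t"]);u,v=(q[:2]/q[2]).round().astype(int);row.append((xs,*map(int,T["color"][v,u])))
  print(ys,row)
cv2.imwrite("pics/crop.png",cv2.resize(T["color"][160:320,200:410,::-1],None,fx=3.6,fy=3.6,interpolation=cv2.INTER_CUBIC))
E
```

```text
((508.0460510253906, 71.07450866699219), (194.1356658935547, 358.9327392578125), 17.594545364379883)
stand C [0.50804605 0.07107451] yaw 107.594536
peg [299.82352941 175.17647059] [[0.63722741 0.07723745 0.0955    ]] [[ -33.2 -125. ]] [6 6]
notch 128 [245.1640625 239.1015625] [[118.4 -39. ]]
notch 127 [256.21259843 274.73228346] [[118.1  39.5]]
-50 [(-180, 117, 117, 119), (-176, 182, 181, 183), (-172, 181, 181, 183), (-168, 181, 181, 184), (-164, 181, 180, 182), (-160, 181, 181, 182), (-156, 180, 180, 182), (-152, 181, 181, 183), (-148, 180, 180, 182), (-144, 183, 182, 185), (-140, 182, 182, 183), (-136, 182, 182, 184), (-132, 183, 182, 184), (-128, 180, 179, 181), (-124, 180, 156, 117), (-120, 182, 158, 118), (-116, 181, 157, 116), (-112, 179, 155, 115), (-108, 182, 158, 118), (-104, 183, 159, 117), (-100, 183, 159, 119), (-96, 185, 160, 120), (-92, 185, 161, 120), (-88, 184, 160, 120), (-84, 178, 154, 114), (-80, 176, 152, 113), (-76, 177, 152, 114), (-72, 178, 154, 115), (-68, 179, 155, 116), (-64, 181, 157, 116), (-60, 178, 154, 114), (-56, 174, 151, 112), (-52, 173, 149, 112), (
[... 2482 characters left out ...]
7), (-72, 182, 158, 117), (-68, 182, 158, 119), (-64, 181, 157, 117), (-60, 180, 155, 116), (-56, 177, 154, 114), (-52, 176, 152, 113), (-48, 178, 154, 114), (-44, 185, 161, 120), (-40, 183, 159, 119), (-36, 181, 157, 117), (-32, 119, 100, 73), (-28, 186, 184, 182), (-24, 187, 186, 183), (-20, 187, 185, 183), (-16, 187, 185, 183), (-12, 103, 71, 56), (-8, 96, 59, 34), (-4, 97, 60, 37), (0, 186, 184, 181), (4, 187, 185, 183), (8, 187, 185, 183), (12, 187, 185, 183), (16, 165, 142, 107), (20, 162, 140, 102), (24, 169, 154, 121), (28, 186, 186, 187), (32, 186, 186, 188), (36, 187, 186, 188), (40, 187, 187, 189), (44, 188, 187, 189), (48, 187, 187, 188), (52, 187, 188, 190), (56, 188, 187, 189)]
```

View pics/crop.png

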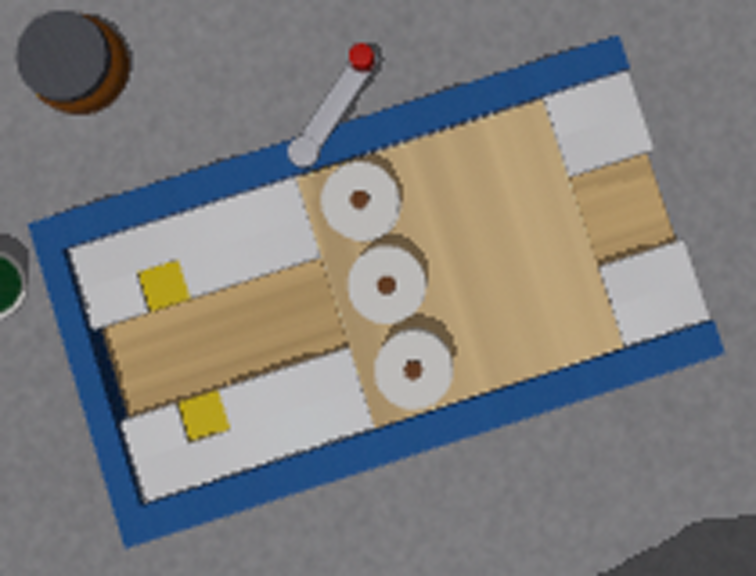

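Crop confirms the choice: a plywood board with three spools, on the stand. Its trailing edge is at stand x ≈ -126 mm, so the travel is about 111 mm, and the catch is at about -0.67 rad. I'll approach with the gripper shut and tool x along the stand's -x.

Request:
carry_out --pt "-1 0 0 0 0 0 -0.084" --pt "-1 -0.023 -0.0395 0 0 0 0" --pt "-1 -0.023 -0.0395 0 0 0 0" --pt "-1 -0.023 -0.0395 0 0 0 0" --pt "-1 -0.023 -0.0395 0 0 0 0" --pt "-1 -0.023 -0.0395 0 0 0 0" --pt "-1 -0.023 -0.0395 0 0 0 0" --pt "-1 -0.023 -0.0395 0 0 0 0" --pt "-1 -0.023 -0.0395 0 0 0 0" --pt "-1 -0.023 -0.0395 0 0 0 0" --pt "-1 -0.023 -0.0395 0 0 0 0" --pt "-1 -0.023 -0.0395 0 0 0 0" --pt "-1 -0.023 -0.0395 0 0 0 0" --pt "-1 -0.023 -0.0395 0 0 0 0" --pt "-1 -0.023 -0.0395 0 0 0 0" --pt "-1 0 0 0 0 0 0" --pt "-1 0 0 0 0 0 0"

```text
clock: 2.22
tcp_pos: [0.5565, -0.0863, 0.2497]
orientation: [0.0, 0.807, -0.59, -0.001]
wrist_force: [-0.0, 0.9, -0.4]
finger_gap: 0.0
```

```bash
cat >>h.py <<'E'
C=np.array([.5080,.0711]);a=np.radians(107.6);M=np.array([[np.cos(a),np.sin(a)],[-np.sin(a),np.cos(a)]])
loc=lambda p:((np.atleast_2d(p)[:,:2]-C)@M.T*1000).round(1)
def pose(s):
    from scipy.spatial.transform import Rotation as R
    q=s["orientation"];r=R.from_quat(np.r_[q[1:],q[0]]).as_matrix()
    print("t",s["clock"],"stand xy",loc(s["tcp_pos"]),"z",s["tcp_pos"][2].round(4),"tool axes in stand:\n",(np.vstack([np.c_[M,[0,0]],[0,0,1]])@r).round(3),"\nF",(M@s["wrist_force"][:2]).round(2),s["wrist_force"][2].round(2),"gap",s["finger_gap"].round(4))
E
python3 - <<'E'
from workcell import env
from h import *
pose(env.get_state())
c=env.read_camera("wrist");cv2.imwrite("pics/w1.png",c["color"][:,:,::-1])
E
```

```text
Traceback (most recent call last):
  File "h.py", line 14, in pose
    print("t",s["clock"],"stand xy",loc(s["tcp_pos"]),"z",s["tcp_pos"][2].round(4),"tool axes in stand:\n",(np.vstack([np.c_[M,[0,0]],[0,0,1]])@r).round(3),"\nF",(M@s["wrist_force"][:2]).round(2),s["wrist_force"][2].round(2),"gap",s["finger_gap"].round(4))
                                                                                                                                                                                                                                       ^^^^^^^^^^^^^^^^^^^^^
AttributeError: 'float' object has no attribute 'round'
```

Request:
carry_out --pt "-1 0 0 0.05 0 0 0" --pt "-1 0 0 0.05 0 0 0" --pt "-1 0 0 0.05 0 0 0" --pt "-1 0 0 0.02 0 0 0" --pt "-1 0 0 0.02 0 0 0" --pt "-1 0 0 0 0 0 0"

```text
clock: 2.98
tcp_pos: [0.5548, -0.0871, 0.0589]
orientation: [0.001, 0.807, -0.591, -0.002]
wrist_force: [0.8, -0.6, 0.2]
finger_gap: -0.0001
```

```bash
sed -i 's/s\["finger_gap"\].round(4)/s["finger_gap"]/' h.py
python3 - <<'E'
from workcell import env
from h import *
pose(env.get_state())
c=env.read_camera("scene");cv2.imwrite("pics/s1.png",cv2.resize(c["color"][80:260,200:440,::-1],None,fx=3.2,fy=3.2))
E
```

```text
t 2.975 stand xy [[-165.     3.2]] z 0.0589 tool axes in stand:
 [[-1.     0.001  0.002]
 [ 0.001  1.     0.003]
 [-0.002  0.003 -1.   ]] 
F [-0.82 -0.61] 0.21 gap -0.00010340461241343545
```

View pics/s1.png

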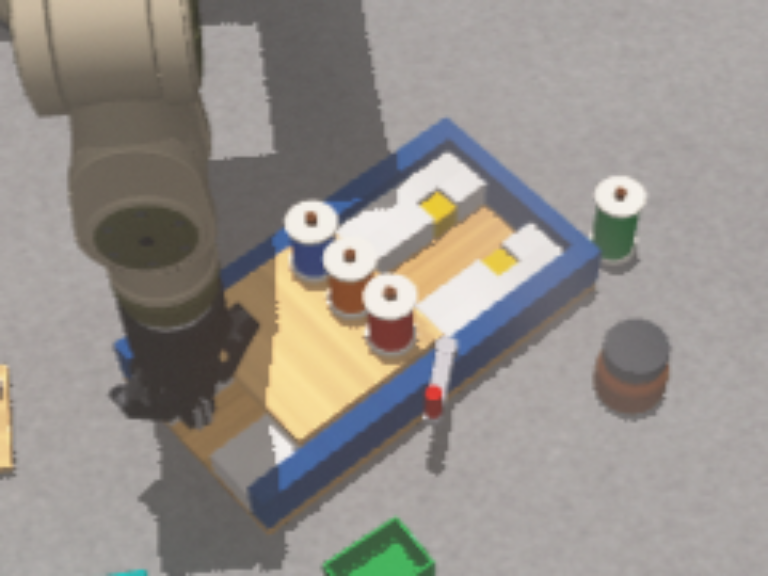

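Fingertip is in the open end in line with the trench and ahead of the board edge; the catch is outwards. I'll centre and begin the push.

Request:
carry_out --pt "-1 -0.008 -0.003 0 0 0 0" --pt "-1 -0.008 0 0 0 0 0" --pt "-1 -0.008 0 0 0 0 0" --pt "-1 -0.008 0 0 0 0 0" --pt "-1 -0.008 0 0 0 0 0" --pt "-1 -0.008 0 0 0 0 0"

```text
clock: 3.78
tcp_pos: [0.546, -0.0398, 0.0608]
orientation: [0.0, 0.807, -0.591, 0.001]
wrist_force: [2.2, -5.4, 2.1]
finger_gap: 0.0001
```

```bash
cat >>h.py <<'E'
def edge(c,z):
    out=[]
    # leading edge is free of the gripper: plywood->rail jump along stand y=+-35..; dark side face excluded
    for ys in (-68,-50,50,68):
        xs=np.arange(-60,165,1.0);P=np.c_[C+np.c_[xs,np.full(len(xs),ys)]/1000@M,np.full(len(xs),z)]
        q=(P@c["R"].T+c["t"])@c["K"].T;uv=(q[:,:2]/q[:,2:]).astype(np.float32)
        s=cv2.remap(c["color"],uv[:,0].copy(),uv[:,1].copy(),cv2.INTER_LINEAR)[:,0].astype(float)
        ply=(s[:,0]-s[:,2])>25;i=np.where(ply)[0];out.append(float(xs[i.max()]) if len(i) else None)
    return out
E
python3 - <<'E'
from workcell import env
from h import *
import pickle
print("start lead",edge(pickle.load(open("d0.pkl","rb"))["top"],.061))
pose(env.get_state());c=env.read_camera("top");print(edge(c,.061))
E
```

```text
start lead [24.0, 127.0, 126.0, 24.0]
t 3.775 stand xy [[-117.2   -2.7]] z 0.0608 tool axes in stand:
 [[-1.    -0.    -0.002]
 [-0.     1.    -0.001]
 [ 0.002 -0.001 -1.   ]] 
F [-5.79 -0.47] 2.06 gap 0.0001016606492652174
[44.0, 127.0, 126.0, 43.0]
```

Request:
carry_out --pt "-1 -0.008 0.002 0.001 0 0 0" --pt "-1 -0.008 0 0 0 0 0" --pt "-1 -0.008 0 0 0 0 0" --pt "-1 -0.008 0 0 0 0 0" --pt "-1 -0.008 0 0 0 0 0" --pt "-1 -0.008 0 0 0 0 0" --pt "-1 -0.008 0 0 0 0 0" --pt "-1 -0.008 0 0 0 0 0" --pt "-1 -0.006 0 0 0 0 0" --pt "-1 -0.006 0 0 0 0 0"

```text
clock: 5.08
tcp_pos: [0.5224, 0.031, 0.0607]
orientation: [0.0, 0.807, -0.591, 0.003]
wrist_force: [2.6, -7.7, 5.8]
finger_gap: 0.0002
```

```bash
python3 - <<'E'
from workcell import env
from h import *
pose(env.get_state());c=env.read_camera("top");print(edge(c,.061))
E
```

```text
t 5.075 stand xy [[-42.5  -1.6]] z 0.0607 tool axes in stand:
 [[-1.     0.    -0.004]
 [ 0.     1.    -0.003]
 [ 0.004 -0.003 -1.   ]] 
F [-8.18 -0.18] 5.76 gap 0.0001888699777736574
[119.0, 127.0, 126.0, 118.0]
```

Request:
carry_out --pt "-1 -0.004 0 0 0 0 0" --pt "-1 -0.004 0 0 0 0 0" --pt "-1 -0.004 0 0 0 0 0" --pt "-1 -0.003 0 0 0 0 0"

```text
clock: 5.62
tcp_pos: [0.517, 0.046, 0.06]
orientation: [-0.0, 0.807, -0.591, 0.001]
wrist_force: [2.5, -6.3, 4.5]
finger_gap: 0.0001
```

```bash
python3 - <<'E'
from workcell import env
from h import *
pose(env.get_state());c=env.read_camera("top");print(edge(c,.061),edge(c,.055))
E
```

```text
t 5.625 stand xy [[-26.6  -1. ]] z 0.06 tool axes in stand:
 [[-1.    -0.    -0.002]
 [-0.     1.    -0.002]
 [ 0.002 -0.002 -1.   ]] 
F [-6.77 -0.44] 4.47 gap 0.00013971750698588335
[133.0, 133.0, 133.0, 133.0] [134.0, 134.0, 134.0, 134.0]
```

Request:
carry_out --pt "-1 -0.0015 0 0 0 0 0" --pt "-1 -0.0015 0 0 0 0 0"

```text
clock: 5.92
tcp_pos: [0.5162, 0.0486, 0.06]
orientation: [0.0, 0.807, -0.591, 0.002]
wrist_force: [4.0, -6.9, 3.6]
finger_gap: -0.0001
```

```bash
python3 - <<'E'
from workcell import env
from h import *
pose(env.get_state());c=env.read_camera("top");print(edge(c,.061),edge(c,.055))
c=env.read_camera("scene");cv2.imwrite("pics/s2.png",cv2.resize(c["color"][100:260,220:420,::-1],None,fx=3.6,fy=3.6))
E
```

```text
t 5.925 stand xy [[-23.9  -1. ]] z 0.06 tool axes in stand:
 [[-1.    -0.    -0.003]
 [-0.     1.    -0.002]
 [ 0.003 -0.002 -1.   ]] 
F [-7.77 -1.77] 3.56 gap -0.00013440794944776925
[136.0, 135.0, 136.0, 136.0] [137.0, 136.0, 137.0, 137.0]
```

View pics/s2.png

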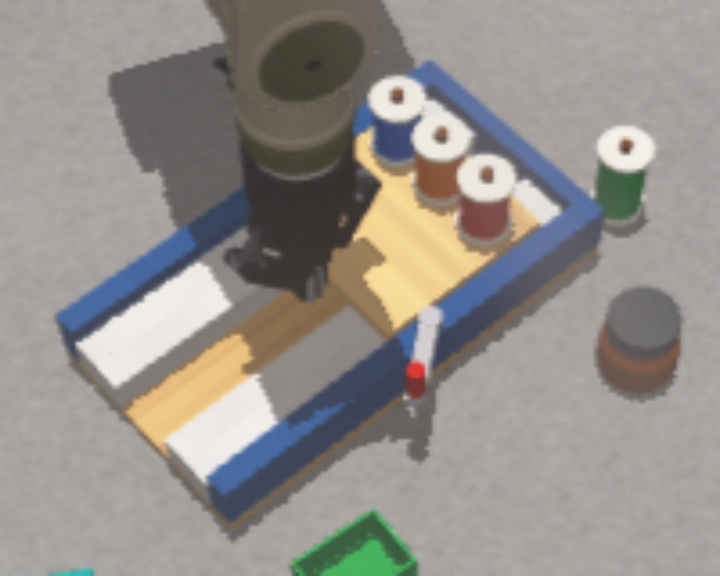

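```bash
cat >>h.py <<'E'
def cores(c,box):
    h=cv2.cvtColor(c["color"],cv2.COLOR_RGB2HSV);w=cv2.inRange(h,(0,0,130),(180,40,255))
    x0,y0,x1,y1=box;out=[]
    for q in cv2.findContours(w[y0:y1,x0:x1],cv2.RETR_CCOMP,cv2.CHAIN_APPROX_NONE,offset=(x0,y0))[0]:
        ar=cv2.contourArea(q)
        if 3<=ar<30: out.append((ar,*q[:,0].mean(0).round(2)))
    return out
def tri(T,S,p,q):
    P=[c["K"]@np.c_[c["R"],c["t"]] for c in(T,S)]
    X=cv2.triangulatePoints(P[0],P[1],np.array(p,float).T,np.array(q,float).T);return (X[:3]/X[3]).T
E
python3 - <<'E'
from workcell import env
from h import *
import pickle
d=pickle.load(open("d0.pkl","rb"));e={n:env.read_camera(n) for n in("top","scene")};pickle.dump(e,open("d1.pkl","wb"))
for x,bt,bs in((d,(280,200,335,280),(280,135,335,195)),(e,(220,200,300,290),(315,110,370,170))):
    print(cores(x["top"],bt));print(cores(x["scene"],bs))
E
```

```text
[]
[(24.5, np.float64(321.27), np.float64(170.8)), (20.5, np.float64(308.73), np.float64(159.33)), (5.5, np.float64(332.29), np.float64(154.29)), (22.5, np.float64(296.67), np.float64(147.4))]
[(4.0, np.float64(239.5), np.float64(224.0)), (6.0, np.float64(243.0), np.float64(223.0)), (8.0, np.float64(258.5), np.float64(216.5))]
[(3.5, np.float64(354.24), np.float64(166.28)), (20.0, np.float64(354.93), np.float64(147.57)), (22.5, np.float64(342.27), np.float64(136.8)), (22.5, np.float64(330.0), np.float64(125.8))]
```

```bash
sed -i 's/3<=ar<30/3<=ar<70/' h.py; python3 - <<'E'
from h import *
import pickle
for f,bt,bs in(("d0.pkl",(280,200,335,280),(280,135,335,195)),("d1.pkl",(220,200,300,290),(315,110,370,170))):
    x=pickle.load(open(f,"rb"));t=cores(x["top"],bt);s=cores(x["scene"],bs);print(t)
    t=sorted([q for q in t if q[0]>12],key=lambda q:q[2]);s=sorted([q for q in s if q[0]>15],key=lambda q:-q[2])
    if len(t)==len(s)==3:
        X=tri(x["top"],x["scene"],[q[1:] for q in t],[q[1:] for q in s]);print(loc(X).tolist(),(X[:,2]*1000).round(1))
E
```

```text
[(33.5, np.float64(314.26), np.float64(262.21)), (31.0, np.float64(307.0), np.float64(238.67)), (33.0, np.float64(299.44), np.float64(215.0)), (32.0, np.float64(283.91), np.float64(202.05))]
[(30.5, np.float64(244.24), np.float64(233.82)), (4.0, np.float64(239.5), np.float64(224.0)), (6.0, np.float64(243.0), np.float64(223.0)), (8.0, np.float64(258.5), np.float64(216.5)), (36.5, np.float64(258.74), np.float64(280.74)), (35.5, np.float64(251.37), np.float64(257.21))]
[[104.9, -45.7], [104.9, 2.0], [104.4, 49.5]] [115.8 114.6 116.2]
```

```bash
python3 - <<'E'
from h import *
import pickle
x=pickle.load(open("d0.pkl","rb"))
X=tri(x["top"],x["scene"],[(299.44,215),(307,238.67),(314.26,262.21)],[(321.27,170.8),(308.73,159.33),(296.67,147.4)]);print(loc(X).tolist(),(X[:,2]*1000).round(1))
E
```

```text
[[-9.0, -47.2], [-9.0, 0.9], [-8.8, 48.3]] [122.5 120.7 122.9]
```

Triangulated spool tops fell from about 122 to 115.5 mm and the board sits about 2 mm past nominal home, so it has dropped in and is seated. Next I back off, lift and go to the outer side of the peg.

Request:
carry_out --pt "-1 0.008 0 0 0 0 0" --pt "-1 0.014 0 0 0 0 0" --pt "-1 0 0 -0.05 0 0 0" --pt "-1 0 0 -0.05 0 0 0" --pt "-1 -0.0075 -0.037 0 0 0 0" --pt "-1 -0.0075 -0.037 0 0 0 0" --pt "-1 -0.0075 -0.037 0 0 0 0" --pt "-1 -0.0075 -0.038 0 0 0 0" --pt "-1 0 0 0 0 0 0"

```text
clock: 7.25
tcp_pos: [0.6559, 0.1027, 0.1575]
orientation: [0.0, 0.807, -0.59, -0.001]
wrist_force: [-0.5, -0.1, 0.3]
finger_gap: 0.0002
```

```bash
python3 - <<'E'
from workcell import env
from h import *
import pickle
s=env.get_state();pose(s)
e={n:env.read_camera(n) for n in("top","scene")}
bt,bs=(220,200,300,290),(315,110,370,170)
t=sorted([q for q in cores(e["top"],bt) if q[0]>12],key=lambda q:q[2]);q=sorted([q for q in cores(e["scene"],bs) if q[0]>15],key=lambda q:-q[2])
if len(t)==len(q)==3:
    X=tri(e["top"],e["scene"],[a[1:] for a in t],[a[1:] for a in q]);print("board",loc(X).tolist(),(X[:,2]*1000).round(1))
p=loc(s["tcp_pos"])[0];print("descend",s["tcp_pos"][2]-.098)
for th in np.arange(-.67,1.7,.15):
    tn=np.array([np.sin(th),np.cos(th)]);w=np.array([15-62*np.cos(th),-87+62*np.sin(th)])-tn*(11/abs(tn).max()+7)
    d=w-p;print(round(th,2),w.round(1),"row",-d[0].round(1),d[1].round(1));p=w
E
```

```text
t 7.25 stand xy [[ -14.6 -150.5]] z 0.1575 tool axes in stand:
 [[-1.    -0.002  0.001]
 [-0.002  1.     0.001]
 [-0.001  0.001 -1.   ]] 
F [0.09 0.46] 0.35 gap 0.0001527680617623513
descend 0.059516938715818674
-0.67 [ -20.5 -142. ] row 5.9 8.5
-0.52 [ -29.  -134.9] row 8.5 7.1
-0.37 [ -36.  -126.9] row 7.0 7.9
-0.22 [ -41.5 -118.4] row 5.5 8.6
-0.07 [ -45.6 -109.3] row 4.1 9.0
0.08 [ -48.2 -100. ] row 2.7 9.3
0.23 [-49.5 -90.7] row 1.3 9.3
0.38 [-49.6 -81.5] row 0.0 9.2
0.53 [-48.5 -72.7] row -1.1 8.8
0.68 [-46.5 -64.5] row -2.0 8.2
0.83 [-43. -56.] row -3.5 8.4
0.98 [-36.3 -46.8] row -6.7 9.2
1.13 [-28.8 -39.1] row -7.6 7.7
1.28 [-20.5 -32.9] row -8.3 6.2
1.43 [-11.6 -28.2] row -8.9 4.7
1.58 [ -2.4 -24.8] row -9.2 3.3
```

Now I descend to TCP z ≈ 0.098 m and push through the first half of the arc.

Request:
carry_out --pt "-1 0 0 0.03 0 0 0" --pt "-1 0 0 0.03 0 0 0" --pt "-1 0 0 0 0 0 0" --pt "-1 0.006 0.0085 0 0 0 0" --pt "-1 0.0085 0.007 0 0 0 0" --pt "-1 0.007 0.008 0 0 0 0" --pt "-1 0.0055 0.0085 0 0 0 0" --pt "-1 0.004 0.009 0 0 0 0" --pt "-1 0.0025 0.0095 0 0 0 0"

```text
clock: 8.48
tcp_pos: [0.6161, 0.0544, 0.0994]
orientation: [-0.0, 0.807, -0.59, 0.0]
wrist_force: [0.3, 1.1, 0.4]
finger_gap: 0.0001
```

```bash
python3 - <<'E'
from workcell import env
from h import *
pose(env.get_state());c=env.read_camera("scene");cv2.imwrite("pics/s3.png",cv2.resize(c["color"][100:260,220:420,::-1],None,fx=3.6,fy=3.6))
E
```

```text
t 8.475 stand xy [[-48.6 -98. ]] z 0.0994 tool axes in stand:
 [[-1. -0. -0.]
 [-0.  1. -0.]
 [ 0. -0. -1.]] 
F [ 0.96 -0.59] 0.42 gap 9.051118616639475e-05
```

View pics/s3.png

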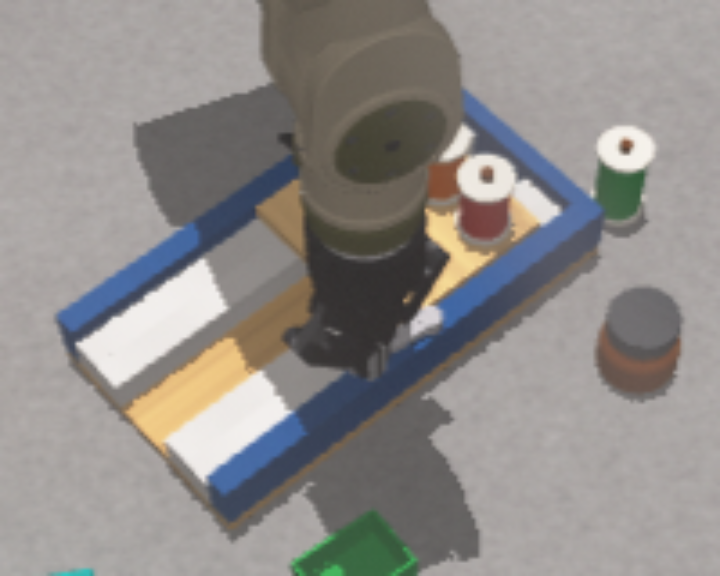

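The bar is now about in line with the cheek, with its pivot end at about (428,320), and it follows the finger. I continue the arc.

Request:
carry_out --pt "-1 0.001 0.0075 0 0 0 0" --pt "-1 0 0.009 0 0 0 0" --pt "-1 -0.001 0.009 0 0 0 0" --pt "-1 -0.002 0.008 0 0 0 0" --pt "-1 -0.0035 0.0085 0 0 0 0" --pt "-1 -0.0065 0.009 0 0 0 0" --pt "-1 -0.0075 0.0075 0 0 0 0" --pt "-1 -0.0085 0.006 0 0 0 0" --pt "-1 -0.009 0.0045 0 0 0 0"

```text
clock: 9.65
tcp_pos: [0.5389, 0.0696, 0.0992]
orientation: [0.0, 0.807, -0.59, 0.0]
wrist_force: [2.3, -0.6, -0.7]
finger_gap: 0.0001
```

```bash
python3 - <<'E'
from workcell import env
from h import *
pose(env.get_state());c=env.read_camera("scene");cv2.imwrite("pics/s4.png",cv2.resize(c["color"][100:260,220:420,::-1],None,fx=3.6,fy=3.6))
E
```

```text
t 9.65 stand xy [[-10.8 -29. ]] z 0.0992 tool axes in stand:
 [[-1.    -0.001 -0.   ]
 [-0.001  1.     0.   ]
 [ 0.     0.    -1.   ]] 
F [-1.25 -2.07] -0.72 gap 9.48020805994043e-05
```

View pics/s4.png

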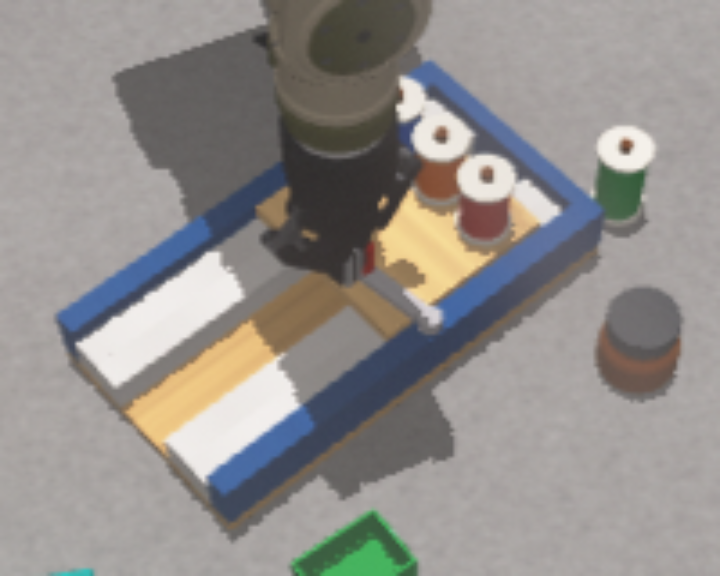

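The bar crosses the board with the peg ahead of the finger at (368,258). One last short push, then move clear.

Request:
carry_out --pt "-1 -0.005 0.002 0 0 0 0" --pt "-1 -0.004 0.002 0 0 0 0" --pt "-1 0 0 0 0 0 0" --pt "-1 0.015 0 0 0 0 0" --pt "-1 0.02 0 0 0 0 0" --pt "-1 0 0 -0.05 0 0 0" --pt "-1 0 0 -0.05 0 0 0" --pt "-1 0.05 0 0 0 0 0" --pt "-1 0.05 0 0 0 0 0" --pt "-1 0.05 0 0 0 0 0" --pt "-1 0 0 0 0 0 0" --pt "-1 0 0 0 0 0 0"

```text
clock: 11.2
tcp_pos: [0.5888, -0.1008, 0.1989]
orientation: [0.0, 0.807, -0.591, -0.001]
wrist_force: [-1.2, 0.1, 1.2]
finger_gap: 0.0001
```

```bash
python3 - <<'E'
from workcell import env
from h import *
import pickle
s=env.get_state();pose(s)
e={n:env.read_camera(n) for n in("top","scene")}
bt,bs=(220,200,300,290),(315,110,370,170)
t=cores(e["top"],bt);q=cores(e["scene"],bs)
t=sorted([a for a in t if a[0]>12],key=lambda q:q[2]);q=sorted([a for a in q if a[0]>15],key=lambda q:-q[2])
print(t,q)
if len(t)==len(q)==3:
    X=tri(e["top"],e["scene"],[a[1:] for a in t],[a[1:] for a in q]);print("board",loc(X).tolist(),(X[:,2]*1000).round(1))
r=big(mask(e["top"],(0,150,90),(8,255,255),(265,160,330,260))).mean(0);p=loc(ray(e["top"],r,.0955))[0];print("peg",r,p,"angle",np.arctan2(p[1]+87,15-p[0]))
d=pickle.load(open("d0.pkl","rb"))
dd=cv2.absdiff(e["top"]["color"],d["top"]["color"])
for n,(x0,y0,x1,y1) in dict(spool=(178,226,209,252),jar=(200,158,240,195),tub=(318,120,362,158)).items(): print(n,"changed px",int((dd[y0:y1,x0:x1].max(2)>40).sum()))
cv2.imwrite("pics/t5.png",cv2.resize(e["top"]["color"][110:320,170:410,::-1],None,fx=2.7,fy=2.7))
E
```

```text
t 11.2 stand xy [[-188.3  -25. ]] z 0.1989 tool axes in stand:
 [[-1.     0.001  0.001]
 [ 0.001  1.     0.001]
 [-0.001  0.001 -1.   ]] 
F [0.49 1.07] 1.16 gap 9.207793204920636e-05
[(55.0, np.float64(245.46), np.float64(203.88)), (62.0, np.float64(233.81), np.float64(230.28)), (30.5, np.float64(244.24), np.float64(233.82)), (35.5, np.float64(251.37), np.float64(257.21)), (35.5, np.float64(258.79), np.float64(280.74))] [(23.0, np.float64(354.94), np.float64(148.0)), (23.5, np.float64(342.2), np.float64(136.8)), (22.5, np.float64(330.0), np.float64(125.8))]
peg [291.23529412 230.64705882] [ 16.7 -24.1] angle 1.5978167759821613
spool changed px 0
jar changed px 0
tub changed px 0
```

View pics/t5.png

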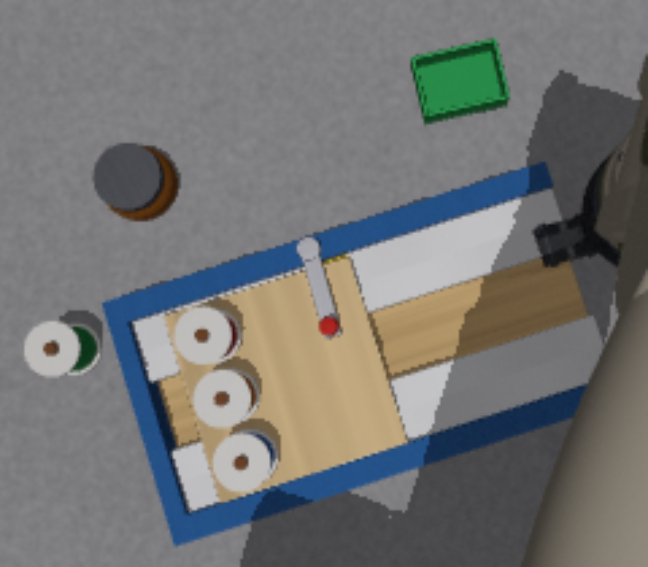

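The core pixels (244.2,233.8), (251.4,257.2) and (258.8,280.7) are unchanged from the seated measurement. The catch reads about 1.6 rad, the bystanders haven't moved, and the arm is clear, so I'll hand in.

```bash
python3 -c "
from workcell import env
print(env.hand_in())"
```

```text
the job is handed in; nothing more can be done
None
```

I slid the board about 113 mm along the rails into its notches, turned the catch across it by its red peg, and handed the job in with the arm clear. The hand-in reports no verdict.

- **Board seated:** Triangulated spool tops fell from about 122 mm to 115.5 mm, matching the 6 mm drop. The board sits about 1–2.5 mm beyond nominal home by camera, within the 7 mm limit. After the catch was turned, its spool centres were within half a pixel of where they had been.
- **Catch:** The last picture shows the bar square across the board, at about 1.60 rad by camera (limit 1.25, stop at 1.62).
- **Bystanders:** The loose spool, jar and tub areas showed no changed pixels from the start to the end in the top view.
- **Checks that fell short:** The automatic board-height measurement did not run in the last check, because extra blobs got into the spool mask. I relied on comparing the spool pixels there. The camera position along the rails also varied by 1–2 mm between methods.

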